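Seat the plug gauge in the bored block

TASK

Take the green-capped plug gauge out of the slanted rack and seat it in the bore of the block in the vise, ready for the bore's position to be measured. The fit is close: lean the gauge 10 to 20 degrees, find the bore with the leading edge of its end and let that a few millimetres in first, and only then straighten it and ease it down, without forcing or dropping it, until its collar lies on the block. Let go of it, and leave the other gauges in the rack and everything else on the bench as it stands.

Things in the scene. Friction and masses are not known exactly. Their poses are not given: they have to be found in the camera images.
- gauge_grip (a point): Middle of the handle of the loose green-capped plug gauge (126 mm long, 0.31 to 0.41 kg), 86 mm from its measuring end. z runs along the gauge towards the cap. The handle is aluminium, hexagonal, 80 mm long, 20 mm across flats, two flats facing +y and -y, with a green band near its top. The gauge starts in any one of the rack's three sockets, leaning 35 degrees.
- gauge_tip (a point): Centre of the flat measuring end of the green-capped gauge, the end that enters the bore; axes as gauge_grip. The measuring cylinder is plain steel, 32 mm in diameter, 40 mm long, sharp-edged.
- gauge_collar (a point): Centre of the underside of the green-capped gauge's collar, 40 mm from the measuring end; axes as gauge_grip. The collar is 42 mm in diameter, 6 mm thick, green-edged; the handle starts on top of it.
- vise: Steel toolmaker's vise fixed to the bench, jaws 80 mm wide along its y; origin on the bench, midway between jaws and sides. It reaches 76 mm to +x and 160 mm to -x (screw with a tommy bar 94 mm high); jaws 74 mm high. It holds a bright block, 60 (x) x 90 (y) x 60 mm, top 110 mm above the bench, with a vertical through bore at its centre. It may stand left or right of the rack.
- jaw_line (a point): Point 110 mm above the vise's origin, level with the block's top; axes of the vise. The bore (33 mm in diameter, sharp-edged) lies on this point's y axis, but the block was set in by eye: the bore's centre is up to 12 mm to either side of this point along y, and where is not given.
- rack: Grey gauge rack fixed to the bench, 250 mm (y) by 125 mm; origin at the centre of its underside. Its 20 mm plate slopes, its normal leaning 35 degrees from vertical towards the rack's +x (away from the robot); mid-face is 64 mm up. Three through sockets, 34 mm wide, 70 mm apart along y, square to the slope; a gauge sits in one down to its collar, with some play, and draws out along its own axis.
- spare_blue_mid (a point): Middle of the handle of a blue-capped plug gauge of the same outer shape (another size, measuring cylinder 30 mm), loose in the rack. To be left alone.
- spare_yellow_mid (a point): Middle of the handle of a yellow-capped plug gauge of the same outer shape (another size, measuring cylinder 28 mm), loose in the rack. To be left alone.
- next_block: Bored block like the one in the vise, 60 x 90 x 60 mm, loose on the bench behind the work; origin at the centre of its underside. To be left alone.
- forging: Bright forged slug, 68 mm across and 84 mm high, loose on the bench; origin at the centre of its underside. To be left alone.
- caliper: Digital caliper lying flat, 235 mm long, 12 mm high, on the right of the bench; origin at its middle, on the bench. To be left alone.
- bottle: Clear water bottle, 62 mm across and 200 mm high, on the left of the bench; origin at the centre of its underside. To be left alone.
- flask: Dark red flask, 66 mm across and 170 mm high, on the left of the bench; origin at the centre of its underside. To be left alone.
- deburrer: Deburring tool with a blue handle, 160 mm long and 26 mm high, lying on the right of the bench; origin at its middle, on the bench. To be left alone.
Things that resemble listed ones, but are neither listed nor needed, are in the scene too. What is shaped like the part that bears gauge_grip but turquoise is not meant.

How it is judged:
By the outcome, as a careful person would: the job done as asked, in the order asked, and still so for the second after the job is handed in, with the robot touching nothing.
It also fails if it takes over 53 s, if anything falls off the work surface, if the arm or the gripper's body presses on something with over 40 N, if the wrist force passes 120 N, or if a joint passes its speed limit or range.

ROBOT

A 7-joint arm with a two-finger parallel gripper is mounted at the origin on the work surface. World frame = base frame: x ahead of the robot, y to its left, z up, the work surface at z = 0. Lengths are in m, angles in rad, forces in N, time in s.
With the tool pointing down it reaches from about 0.425 to 0.875 m from the base axis. Payload 8.4 kg.
Tool frame: the origin (TCP) lies between the finger pads; the fingertips stand 11 mm ahead of it and the grasp point (between the pads) lies 8 mm behind it; z points along the fingers, y is the line along which they close (so a half turn about z gives the same grasp; the last joint's range is limited). The gripper opens to 87 mm and grips with 3 to 60 N. Pads are 19 mm wide; open, the fingers measure 117 mm over their backs; the gripper's body (75 mm by 190 mm) begins 51 mm behind the grasp point.
Start: joints at [-1.324, 0.333, 0.04, 1.465, -0.013, 1.343, -0.059], TCP at [0.22, 0.611, 0.234] pointing down, gripper open.
Joint ranges: [-2.58, 2.58], [-0.38, 2.09], [-1.3, 1.39], [0.25, 2.4], [-1.5, 4.64], [0.08, 2.09], [-2.65, 2.65]. Speed limits (rad/s): [2.22, 2.22, 2.79, 2.79, 3.14, 3.14, 3.14].

INTERFACE

Orientations are given as a unit quaternion [x, y, z, w].
In Python, from rig import r gives the robot as it stands. The module is installed in compiled form; this text tells all that it offers.
- The arm moves only by the shell command python3 -m handwheel 'ROWS' [FORCE]. ROWS is text: rows parted by semicolons, each of 7 numbers parted by spaces: the shift along the tool's x, y, z in units of 0.2 m (1.0 is 0.2 m), then the turn, a rotation vector about the tool's x, y, z in units of 1.5 rad (1.0 is 1.5 rad), then the gripper's target within -1 to 1 (shut at 1, half-way at 0, fully open at -1). A call has 1 to 5 rows; each row is the pose to reach, as a shift and turn from the pose commanded when the call began, along the tool's axes at that moment; what a row does not reach only later rows make up. A row lasts 1/12 s, in which the tool goes at most 41.7 mm and 7.16 degrees, less where a joint would pass 70% of its speed; a pose out of reach is approached as far as the arm can. A call with a number of a shift or a turn outside -1 to 1 is refused whole. A call with a gripper value outside its range is refused whole. The fingers move at their own pace and stop on an object; FORCE is the grip in N (left out, the last holds). Time passes only in rows, so rows that repeat a pose let the fingers close. It gives the time, the measured TCP pose, the force, the opening and the grip force at its end, in the units of the state.
- r.sense(): the state, without advancing time (a new reading comes with each control period).
- r.capture(name): name is "scene" or "top" or "wrist"; returns (picture, depth): 480x640x3 uint8, red, green, blue; 480x640 float32, m along the optical axis (not along the pixel's ray), 0 where there is no reading.
- r.camera_info(name): a dict with "K" (3x3 intrinsics, pixels), "world_from_camera" (4x4, takes a point from camera to world coordinates); the wrist camera has in their place "T_tool_cam" (4x4, takes a point from camera to tool coordinates, whose origin is the TCP and whose axes are the flange's). Camera axes: x right, y up, looking along -z (the intrinsics and any distortion apply to the point x, -y, -z); pixel columns grow to the right and rows downward; lengths in m; the calibration is good to about 2 mm. A picture is of the moment at which its call begins: read the wrist's pose just before it. camera_info takes no time and is no camera call.
- r.hand_in(): hands the job in; it is judged then, once.
The state is a dict: "t": time; "joint_positions": joint angles; "qvel": joint speeds; "joint_torque": joint torques, N m; "tcp_pos": TCP position; "eef_rot": TCP orientation; "wrist_force": force on the tool from outside, world axes, zero at the start; "torque": the same for the moment, N m; "width": finger opening in m; "finger_force": force on a finger pad.
Only numpy, scipy, OpenCV 4.12 (cv2) and the standard library are available. Lean on these libraries where they do the work, as an engineer would, in place of code of your own. Each camera call takes 0.05 s, during which the arm holds its last target. There are 200 camera calls.

## Working session

There is one attempt and no reset: what is moved stays moved. The work goes in short steps, Python scripts to look and compute and a shell command to move; the robot and the scene stay as the last step left them, time stands still between calls to the robot, and variables do not carry over. Pictures are saved under pics/ and viewed, at most 10 in all, crops included, and the job is handed in when it is done.

```bash
mkdir -p pics; cat > h.py <<'E'
import numpy as np, cv2
from rig import r
from scipy.spatial.transform import Rotation as R
def cap(n):
    s=r.sense(); im,d=r.capture(n); ci=r.camera_info(n); K=np.array(ci['K'])
    if n=='wrist':
        T=np.eye(4);T[:3,:3]=R.from_quat(s['eef_rot']).as_matrix();T[:3,3]=s['tcp_pos'];T=T@np.array(ci['T_tool_cam'])
    else: T=np.array(ci['world_from_camera'])
    return im,d,K,T,ci
def pts(d,K,T):
    v,u=np.mgrid[:d.shape[0],:d.shape[1]]
    P=np.stack([(u-K[0,2])/K[0,0]*d,-(v-K[1,2])/K[1,1]*d,-d],-1)
    return P@T[:3,:3].T+T[:3,3]
def ray(uv,K,T,z):
    c=np.array([(uv[0]-K[0,2])/K[0,0],-(uv[1]-K[1,2])/K[1,1],-1]); w=T[:3,:3]@c
    return T[:3,3]+w*(z-T[2,3])/w[2]
E
python3 - <<'E'
from h import *
for n in ('scene','top'):
    im,d,K,T,ci=cap(n); cv2.imwrite(f'pics/{n}0.png',im[...,::-1]); np.savez(f'{n}0.npz',im=im,d=d,K=K,T=T)
    print(n,K.tolist(),T.round(3).tolist(),[k for k in ci],(d>0).mean())
print(r.camera_info('wrist')); print(r.sense())
E
```

```text
scene [[465.1239550815978, 0.0, 322.36009122911054], [0.0, 465.1239550815978, 242.1181613210603], [0.0, 0.0, 1.0]] [[-0.111, -0.722, 0.683, 1.437], [0.994, -0.087, 0.07, 0.118], [0.008, 0.687, 0.727, 1.017], [0.0, 0.0, 0.0, 1.0]] ['K', 'world_from_camera'] 0.99591796875
top [[526.9689185654765, 0.0, 324.47885608649364], [0.0, 526.9689185654765, 240.41009881520017], [0.0, 0.0, 1.0]] [[-0.024, 0.991, -0.128, 0.371], [-1.0, -0.022, 0.017, 0.024], [0.014, 0.129, 0.992, 1.444], [0.0, 0.0, 0.0, 1.0]] ['K', 'world_from_camera'] 0.9959537760416667
{'K': array([[432.45322901,   0.        , 319.37691692],
       [  0.        , 432.45322901, 241.89287865],
       [  0.        ,   0.        ,   1.        ]]), 'T_tool_cam': array([[-6.97845442e-04,  9.70122762e-01,  2.42613559e-01,
         6.61948061e-02],
       [ 9.99999478e-01,  4.95927367e-04,  8.93332803e-04,
         6.47080514e-04],
       [ 7.46323782e-04,  2.42614056e-01, -9.70122602e-01,
        -1.51499382e-01],
       [ 0.00000000e+00,  0.00000000e+00,  0.00000000e+00,
         1.00000000e+00]])}
{'t': 0.1, 'joint_positions': array([-1.32419892,  0.33387419,  0.03988004,  1.46619649, -0.01339003,
        1.34328558, -0.05848352]), 'qvel': array([ 0.00028007, -0.00062751, -0.0003065 , -0.0042332 ,  0.00104064,
        0.00015033, -0.00038647]), 'joint_torque': array([ 5.17114662e-03, -6.57809114e+01,  1.34053230e+00, -4.04712296e+01,
       -5.96698956e-02,  4.08809760e-02,  8.57390251e-05]), 'tcp_pos': array([0.22020704, 0.61112553, 0.23271967]), 'eef_rot': array([ 1.72040184e-01,  9.85089648e-01, -7.45309919e-04, -7.28653052e-05]), 'wrist_force': array([ 0.31290583, -0.56705434, -0.73960821]), 'torque': array([ 0.0454445 , -0.00948389,  0.01273268]), 'finger_force': 0.0, 'width': 0.08715422248326529}
```

View pics/scene0.png

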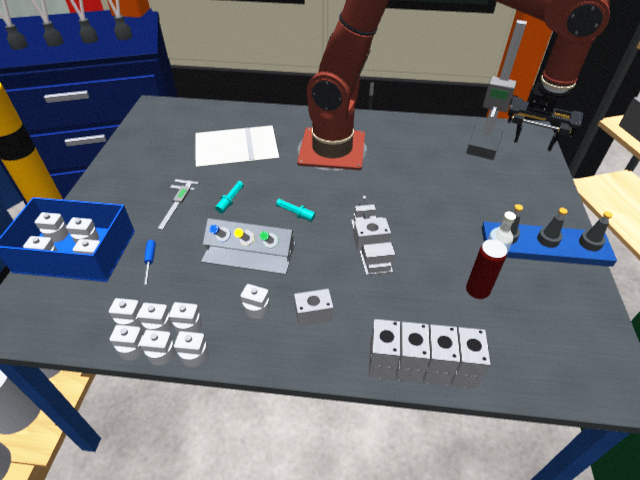

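View pics/top0.png

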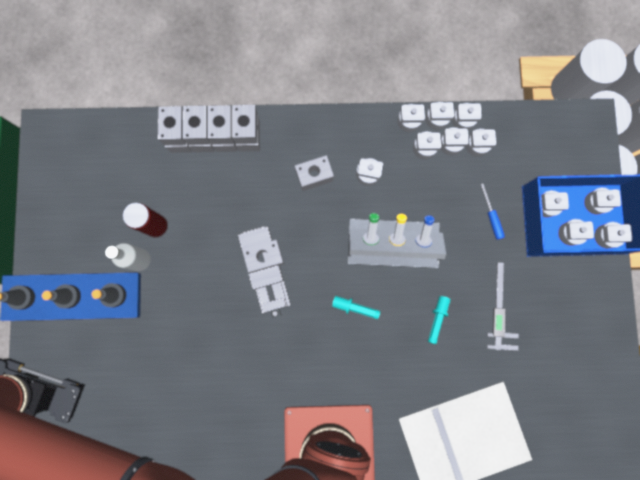

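The scene view shows three capped gauges in the rack: blue (215,229), yellow (239,233) and green (265,237). Lookalikes for the target are the turquoise loose gauges at (230,196) and (295,210). In the top view, green is at (374,218), yellow (401,218), blue (428,220), turquoise (356,307) and (440,320). The vise is left of the rack, with its bore near (262,256). I choose the green-capped gauge standing in the rack's left socket.

```bash
python3 - <<'E'
from h import *
for n in ('scene','top'):
    z=np.load(n+'0.npz'); im,d,K,T=[z[k] for k in('im','d','K','T')]
    P=pts(d,K,T); hsv=cv2.cvtColor(im,cv2.COLOR_RGB2HSV)
    for nm,lo,hi in(('green',50,75),('yel',24,35),('blue',105,120)):
        m=(hsv[...,0]>=lo)&(hsv[...,0]<=hi)&(hsv[...,1]>150)&(hsv[...,2]>60)&(P[...,2]>.06)&(P[...,2]<.25)&(d>0)&(abs(P[...,1])<.3)&(P[...,0]>.3)&(P[...,0]<.75)
        k,l,st,c=cv2.connectedComponentsWithStats(m.astype(np.uint8))
        for i in range(1,k):
            if st[i,4]>5: print(n,nm,st[i,4],c[i].round(1),np.median(P[l==i],0).round(4))
    # vise block top
    m=(abs(P[...,2]-.11)<.008)&(P[...,1]>0.05)&(P[...,1]<.35)&(P[...,0]>.3)&(P[...,0]<.7)&(d>0)
    k,l,st,c=cv2.connectedComponentsWithStats(m.astype(np.uint8))
    i=1+st[1:,4].argmax(); q=P[l==i]; print(n,'block',st[i],c[i],q.mean(0).round(4),np.median(q[:,2]))
    b=cv2.minAreaRect(q[:,:2].astype(np.float32)); print(b)
    cn,h=cv2.findContours((l==i).astype(np.uint8),cv2.RETR_CCOMP,cv2.CHAIN_APPROX_NONE)
    for j,cc in enumerate(cn):
        if h[0][j][3]>=0 and len(cc)>8: e=cv2.fitEllipse(cc); print('hole',e,ray(e[0],K,T,.11).round(4))
    # rack plate plane
    m=(P[...,2]>.04)&(P[...,2]<.1)&(P[...,1]<.07)&(P[...,1]>-.25)&(P[...,0]>.4)&(P[...,0]<.62)&(hsv[...,1]<60)
    q=P[m]
    rng=np.random.default_rng(0);best=0
    for _ in range(300):
        a,b_,c_=q[rng.choice(len(q),3,False)]; nn=np.cross(b_-a,c_-a); nn/=np.linalg.norm(nn)+1e-9
        I=abs((q-a)@nn)<.002
        if I.sum()>best: best=I.sum();BI=I
    Q=q[BI];u,s,v=np.linalg.svd(Q-Q.mean(0),full_matrices=False);nn=v[2]*np.sign(v[2][2])
    print('plane',best,len(q),nn.round(4),Q.mean(0).round(4),'tilt',np.degrees(np.arccos(nn[2])),'yaw',np.degrees(np.arctan2(nn[1],nn[0])))
    print(Q.min(0),Q.max(0))
    # off-plane: plate offset
    im2=im[150:300,200:460] if n=='top' else im[170:300,180:420]
    cv2.imwrite(f'pics/{n}1.png',cv2.resize(im2[...,::-1],None,fx=3,fy=3,interpolation=cv2.INTER_CUBIC))
E
```

```text
scene green 40 [263.7 235.5] [ 0.5998 -0.1247  0.1329]
scene yel 54 [238.6 232.9] [ 0.5959 -0.1928  0.1301]
scene blue 54 [213.7 228.9] [ 0.5905 -0.2618  0.1317]
scene block [355 218  36  21 495] [372.15151515 227.87474747] [0.5119 0.1613 0.1082] 0.10837918049629602
((0.5088582038879395, 0.16128404438495636), (0.06504219025373459, 0.09072726219892502), 14.431168556213379)
hole ((372.07952880859375, 227.78378295898438), (8.246912956237793, 11.462547302246094), 97.74311065673828) [0.5136 0.161  0.11  ]
plane 632 1488 [ 0.5881 -0.0417  0.8077] [ 0.5485 -0.1514  0.0615] tilt 36.12722998790153 yaw -4.0576881352938186
[ 0.51169943 -0.24914443  0.04007124] [ 0.58369476 -0.06477665  0.08578384]
top green 15 [373.7 216.1] [ 0.6003 -0.1248  0.1344]
top yel 55 [400.9 218. ] [ 0.5944 -0.1929  0.1334]
top blue 53 [428.8 219.5] [ 0.5874 -0.2634  0.135 ]
top block [242 240  41  32 724] [262.00552486 255.78867403] [0.5084 0.1604 0.11  ] 0.10994402169594353
((0.5086223483085632, 0.1605655401945114), (0.06073075905442238, 0.09043573588132858), 14.869431495666504)
hole ((262.1858215332031, 255.76986694335938), (13.067206382751465, 13.800712585449219), 52.52113723754883) [0.5084 0.16   0.11  ]
plane 724 1804 [ 0.5641 -0.0444  0.8245] [ 0.5424 -0.1548  0.0668] tilt 34.46436370145787 yaw -4.4999591962950465
[ 0.50645739 -0.24960484  0.0403868 ] [ 0.58233157 -0.06517555  0.08755364]
```

View pics/top1.png

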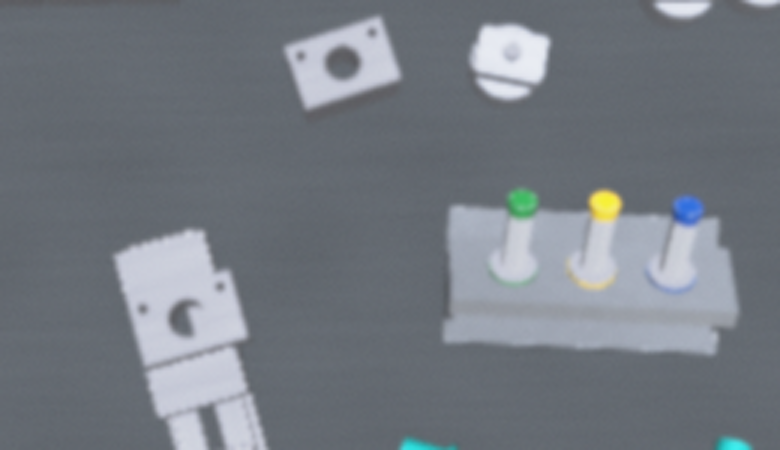

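The crop confirms the choice: pure green cap at crop (522,203) with a green collar edge at (514,270), beside yellow and blue. The block's bore is at crop (187,317). Next I check the path for obstacles and work out the pre-grasp move.

```bash
cat >> h.py <<'E'
def axes(lean,yaw,tyaw=None):
    """tool R: tool z=-gauge axis, leaning 'lean' deg towards heading yaw deg"""
    a=np.radians(lean);b=np.radians(yaw)
    z=-np.array([np.sin(a)*np.cos(b),np.sin(a)*np.sin(b),np.cos(a)])
    y=np.array([-np.sin(b),np.cos(b),0]); return np.c_[np.cross(y,z),y,z]
def row(pos,Rt,g,p0=None,R0=None):
    s=r.sense(); R0=R.from_quat(s['eef_rot']).as_matrix() if R0 is None else R0
    p0=s['tcp_pos'] if p0 is None else p0
    t=R0.T@(np.array(pos)-p0); w=R.from_matrix(R0.T@Rt).as_rotvec()
    print(' '.join(f'{v:.4f}' for v in np.r_[t/.2,w/1.5,g]),'| mm',(t*1e3).round(1),'deg',np.degrees(w).round(2))
E
python3 - <<'E'
from h import *
z=np.load('scene0.npz');P=pts(z['d'],z['K'],z['T'])
m=(P[...,2]>.13)&(z['d']>0)&(P[...,0]>.05)&(P[...,0]<.75)&(abs(P[...,1])<.8)
H,xe,ye=np.histogram2d(P[m][:,0],P[m][:,1],bins=[14,32],range=[[.05,.75],[-.8,.8]])
for i in range(14):
  for j in range(32):
    if H[i,j]>3:
        k=m&(P[...,0]>=xe[i])&(P[...,0]<xe[i+1])&(P[...,1]>=ye[j])&(P[...,1]<ye[j+1]); print(xe[i].round(2),ye[j].round(2),int(H[i,j]),P[k][:,2].max().round(2),end=' ; ')
a=-axes(35,-4.6)[:,2]; g=np.array([.600,-.1248,.134])-.04*a; print('\ngrip',g,a)
# grasp 4mm above middle, TCP 8 mm ahead of the grasp point; stand off 110 mm
tcp=g+a*(.004-.008); 
row(tcp+.11*a,axes(35,-4.6),0)
row([.22,.611,.36],R.from_quat(r.sense()['eef_rot']).as_matrix(),0)
E
```

```text
0.05 -0.1 323 0.31 ; 0.05 -0.05 1025 0.44 ; 0.05 0.0 1848 0.55 ; 0.05 0.05 1301 0.56 ; 0.05 0.1 469 0.56 ; 0.1 0.05 169 0.56 ; 0.1 0.1 66 0.56 ; 0.15 0.4 38 0.61 ; 0.15 0.45 8 0.59 ; 0.15 0.5 60 0.34 ; 0.15 0.55 75 0.42 ; 0.2 0.4 77 0.61 ; 0.2 0.45 329 0.62 ; 0.2 0.5 767 0.63 ; 0.2 0.55 1286 0.63 ; 0.2 0.6 321 0.63 ; 0.2 0.65 259 0.62 ; 0.2 0.7 20 0.34 ; 0.25 0.5 99 0.63 ; 0.25 0.55 1406 0.64 ; 0.25 0.6 1856 0.64 ; 0.25 0.65 328 0.34 ; 0.4 0.55 63 0.15 ; 0.4 0.65 64 0.15 ; 0.4 0.75 38 0.15 ; 0.5 0.45 165 0.2 ; 0.5 0.5 238 0.21 ; 0.55 -0.3 39 0.14 ; 0.55 -0.25 6 0.14 ; 0.55 -0.2 25 0.14 ; 0.55 -0.15 28 0.14 ; 0.55 0.4 16 0.17 ; 0.55 0.45 78 0.17 ; 0.6 -0.2 5 0.13 ; 0.6 -0.15 15 0.13 ; 0.6 0.4 208 0.17 ; 0.6 0.45 358 0.17 ; 
grip [ 0.57713084 -0.12295999  0.10123392] [ 0.57172888 -0.04600021  0.81915204]
-3.2164 -2.7681 0.2278 0.0531 0.4048 -0.1718 0.0000 | mm [-643.3 -553.6   45.6] deg [  4.56  34.79 -14.76]
0.0007 -0.0019 -0.6364 0.0000 0.0000 0.0000 0.0000 | mm [ 1.000e-01 -4.000e-01 -1.273e+02] deg [0. 0. 0.]
```

```bash
python3 -m handwheel '0 0 -0.5 0 0 0 0;0 0 -0.5 0 0 0 0;0 0 -0.5 0 0 0 0;-0.2 -0.17 -0.5 0 0 0 0;-0.4 -0.34 -0.5 0 0 0 0'
python3 -m handwheel '-0.2 -0.17 0 0 0 0 0;-0.4 -0.34 0 0 0 0 0;-0.6 -0.51 0 0 0 0 0;-0.75 -0.65 0 0 0 0 0;-0.75 -0.65 0 0 0 0 0'
python3 -m handwheel '-0.2 -0.17 0 0 0 0 0;-0.4 -0.34 0 0 0 0 0;-0.6 -0.51 0 0 0 0 0;-0.75 -0.65 0 0 0 0 0;-0.75 -0.65 0 0 0 0 0'
python3 -m handwheel '-0.2 -0.17 0 0 0 0 0;-0.4 -0.34 0 0 0 0 0;-0.6 -0.51 0 0 0 0 0;-0.75 -0.65 0 0 0 0 0;-0.75 -0.65 0 0 0 0 0'
python3 - <<'E'
from h import *
a=-axes(35,-4.6)[:,2]; g=np.array([.57713,-.12296,.10123])
row(g+.106*a,axes(35,-4.6),0)
E
```

```text
t: 0.52
tcp_pos: [0.2605, 0.5402, 0.3338]
eef_rot: [0.17, 0.985, 0.001, -0.0]
wrist_force: [2.0, -0.4, -0.3]
width: 0.0617
finger_force: 0.0
t: 0.93
tcp_pos: [0.3604, 0.3626, 0.3335]
eef_rot: [0.173, 0.985, -0.0, 0.0]
wrist_force: [1.0, -0.1, 0.8]
width: 0.0438
finger_force: 0.0
t: 1.35
tcp_pos: [0.457, 0.1892, 0.3336]
eef_rot: [0.173, 0.985, -0.0, 0.0]
wrist_force: [0.6, 0.2, -0.1]
width: 0.0436
finger_force: 0.0
t: 1.77
tcp_pos: [0.5537, 0.0161, 0.3336]
eef_rot: [0.173, 0.985, -0.0, 0.0]
wrist_force: [0.2, 0.6, -0.2]
width: 0.0432
finger_force: 0.0
-0.6401 -0.5325 0.7282 0.0541 0.4051 -0.1731 0.0000 | mm [-128.  -106.5  145.6] deg [  4.65  34.82 -14.87]
```

```bash
python3 -m handwheel '-0.3 -0.25 0.1 0.0541 0.4051 -0.1731 0;-0.64 -0.53 0.3 0.0541 0.4051 -0.1731 0;-0.64 -0.53 0.5 0.0541 0.4051 -0.1731 0;-0.64 -0.53 0.7 0.0541 0.4051 -0.1731 0;-0.64 -0.5325 0.7282 0.0541 0.4051 -0.1731 0'
python3 - <<'E'
from h import *
a=-axes(35,-4.6)[:,2]; g=np.array([.57713,-.12296,.10123])
row(g+.106*a,axes(35,-4.6),0)
im,d,K,T,ci=cap('wrist'); cv2.imwrite('pics/w1.png',im[...,::-1]); np.savez('w1.npz',im=im,d=d,K=K,T=T)
P=pts(d,K,T); hsv=cv2.cvtColor(im,cv2.COLOR_RGB2HSV)
m=(hsv[...,0]>=45)&(hsv[...,0]<=75)&(hsv[...,1]>130)&(hsv[...,2]>50)
k,l,st,c=cv2.connectedComponentsWithStats(m.astype(np.uint8))
for i in range(1,k):
    if st[i,4]>30: print(st[i],c[i].round(1),np.median(P[l==i],0).round(4),P[l==i].max(0).round(3))
E
```

```text
t: 2.18
tcp_pos: [0.6238, -0.1, 0.229]
eef_rot: [0.062, 0.967, 0.009, -0.247]
wrist_force: [1.8, 0.6, 1.5]
width: 0.0437
finger_force: 0.0
-0.1747 -0.1265 0.1396 0.0087 0.0742 -0.0302 0.0000 | mm [-34.9 -25.3  27.9] deg [ 0.75  6.38 -2.59]
[257 268  37  29 303] [276.6 275.8] [ 0.5888 -0.1212  0.1373] [ 0.607 -0.113  0.225]
[264 279  26  29 632] [275.1 293.5] [ 0.5998 -0.1237  0.1346] [ 0.638 -0.099  0.394]
```

View pics/w1.png

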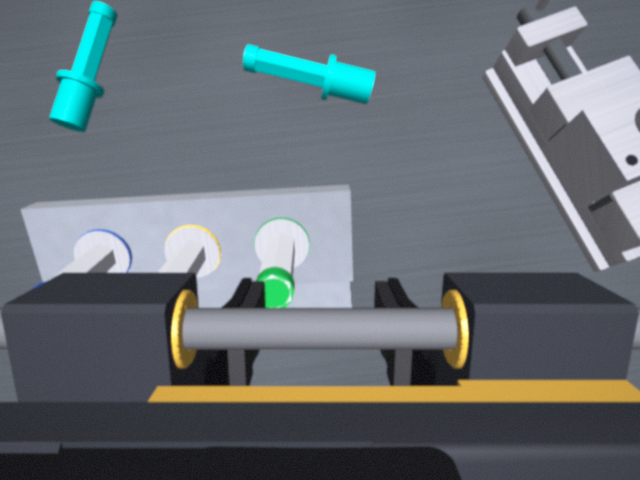

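The wrist view shows the green cap at (275,290) and its collar at (281,243), with the fingers to its right. The cap's position agrees with the fixed cameras to about 1 mm. I'll finish the pre-grasp alignment.

```bash
python3 -m handwheel '-0.1747 -0.1265 0.1396 0.0087 0.0742 -0.0302 0;-0.1747 -0.1265 0.1396 0.0087 0.0742 -0.0302 0;-0.1747 -0.1265 0.1396 0.0087 0.0742 -0.0302 0'
python3 - <<'E'
from h import *
Rt=axes(35,-4.6);a=-Rt[:,2]; g=np.array([.57713,-.12296,.10123])
im,d,K,T,ci=cap('wrist'); cv2.imwrite('pics/w2.png',im[...,::-1]); np.savez('w2.npz',im=im,d=d,K=K,T=T)
P=pts(d,K,T); hsv=cv2.cvtColor(im,cv2.COLOR_RGB2HSV)
m=(hsv[...,0]>=45)&(hsv[...,0]<=75)&(hsv[...,1]>130)&(hsv[...,2]>50)
k,l,st,c=cv2.connectedComponentsWithStats(m.astype(np.uint8))
for i in range(1,k):
    if st[i,4]>30: print(st[i],c[i].round(1),np.median(P[l==i],0).round(4),)
# collar/cap of each gauge: points near planes along a from the rack face
h=(P-g)@a+.046   # height above the face
lx=(P-g)@Rt[:,0]; ly=(P-g)@Rt[:,1]
for nm,lo,hi in(('face',-.003,.002),('collar',.0035,.009),('handle',.012,.075),('cap',.083,.09)):
    q=(h>lo)&(h<hi)&(abs(lx)<.03)&(abs(ly)<.03)&(d>0)
    if q.sum(): print(nm,q.sum(),'lx',np.percentile(lx[q],[2,50,98]).round(4),'ly',np.percentile(ly[q],[2,50,98]).round(4),'h',np.median(h[q]).round(4))
row(g+.106*a,Rt,0); print(r.sense()['tcp_pos'])
E
```

```text
t: 2.48
tcp_pos: [0.635, -0.1283, 0.178]
eef_rot: [0.041, 0.951, 0.011, -0.307]
wrist_force: [-0.9, -0.6, 1.3]
width: 0.0435
finger_force: 0.0
[298 235  41  15 230] [317.9 240.9] [ 0.5894 -0.1245  0.139 ]
[ 295  245   47   39 1237] [318.2 263.1] [ 0.5993 -0.1255  0.1343]
face 3539 lx [-0.0286  0.0106  0.0295] ly [-0.0294  0.0072  0.0295] h -0.0005
collar 1570 lx [-0.0092  0.0098  0.0216] ly [-0.0209 -0.0013  0.0187] h 0.0055
handle 562 lx [0.0072 0.0103 0.0129] ly [-0.0107 -0.0009  0.0086] h 0.043
cap 1799 lx [-0.0095  0.0018  0.0127] ly [-0.0115 -0.0008  0.0102] h 0.0857
0.0014 -0.0018 -0.0138 -0.0008 -0.0013 -0.0036 0.0000 | mm [ 0.3 -0.4 -2.8] deg [-0.07 -0.12 -0.31]
[ 0.63641021 -0.1273694   0.18562734]
```

View pics/w2.png

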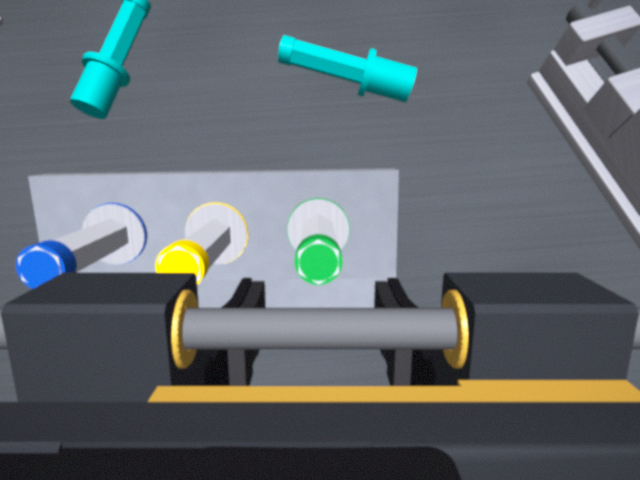

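The aligned view shows the cap at (318,260), centred between the finger tips at (250) and (390). Yellow, at (182,262), is outside the fingers. Descend and grip.

```bash
python3 -m handwheel '0.005 -0.004 0.15 0 0 0 0;0.005 -0.004 0.3 0 0 0 0;0.005 -0.004 0.43 0 0 0 0;0.005 -0.004 0.52 0 0 0 0;0.005 -0.004 0.55 0 0 0 0'
python3 -m handwheel '0 0 0 0 0 0 0;0 0 0 0 0 0 0;0 0 0 0 0 0 0'
python3 - <<'E'
from h import *
Rt=axes(35,-4.6);a=-Rt[:,2]; g=np.array([.57713,-.12296,.10123]); s=r.sense()
print(Rt.T@(s['tcp_pos']-(g-.004*a))); print(s['tcp_pos'],s['wrist_force'])
E
```

```text
t: 2.95
tcp_pos: [0.5737, -0.1204, 0.1042]
eef_rot: [0.039, 0.955, 0.012, -0.295]
wrist_force: [-0.8, 0.3, -0.1]
width: 0.0437
finger_force: 0.0
t: 3.2
tcp_pos: [0.5752, -0.1219, 0.1025]
eef_rot: [0.039, 0.954, 0.011, -0.296]
wrist_force: [1.2, -0.6, -0.7]
width: 0.0433
finger_force: 0.0
[ 0.00233579  0.00088076 -0.00389034]
[ 0.57523074 -0.12192358  0.10247992] [ 1.21610813 -0.63628615 -0.74553026]
```

```bash
python3 -m handwheel '-0.006 -0.008 0.01 0 0.005 0 0;-0.006 -0.008 0.01 0 0.005 0 0;-0.006 -0.008 0.01 0 0.005 0 1;-0.006 -0.008 0.01 0 0.005 0 1;-0.006 -0.008 0.01 0 0.005 0 1' 45
python3 -m handwheel '0 0 0 0 0 0 1;0 0 0 0 0 0 1;0 0 0 0 0 0 1;0 0 0 0 0 0 1'
python3 - <<'E'
from h import *
Rt=axes(35,-4.6);a=-Rt[:,2]; g=np.array([.57713,-.12296,.10123]); s=r.sense()
print(Rt.T@(s['tcp_pos']-(g-.004*a)),R.from_matrix(Rt.T@R.from_quat(s['eef_rot']).as_matrix()).as_rotvec(True)); print(s['wrist_force'],s['torque'])
E
```

```text
t: 3.62
tcp_pos: [0.573, -0.1239, 0.0966]
eef_rot: [0.04, 0.952, 0.011, -0.303]
wrist_force: [0.3, 1.0, -0.1]
width: 0.0307
finger_force: 0.0
t: 3.95
tcp_pos: [0.5729, -0.124, 0.0968]
eef_rot: [0.04, 0.952, 0.011, -0.303]
wrist_force: [0.1, -0.9, 0.5]
width: 0.0196
finger_force: 44.9
[ 0.0007969  -0.00134882  0.00202667] [0.06488946 0.28842602 0.17384862]
[ 0.06975171 -0.94386683  0.46246974] [-0.29810591 -0.61760459  0.17665126]
```

```bash
python3 -m handwheel '0 0 -0.05 0 0 0 1;0 0 -0.12 0 0 0 1;0 0 -0.2 0 0 0 1;0 0 -0.29 0 0 0 1;0 0 -0.4 0 0 0 1'
python3 -m handwheel '0 0 -0.1 0 0 0 1;0 0 -0.25 0 0 0 1;0 0 -0.3 0 0 0 1;0 0 -0.3 0 0 0 1'
python3 - <<'E'
from h import *
im,d,K,T,ci=cap('wrist'); cv2.imwrite('pics/w3.png',im[...,::-1]); np.savez('w3.npz',im=im,d=d,K=K,T=T)
# target: 14 deg lean (towards world +x side, heading 14.8 = vise x), tip ~45 mm above block top
b=np.array([.5084,.160,.110]); Rt=axes(14,14.8); tip=b+[0,0,.06]
row(tip-.08*Rt[:,2],Rt,1); row(tip-.08*Rt[:,2]+[0,0,.08],Rt,1); print(r.sense())
E
```

```text
t: 4.37
tcp_pos: [0.6191, -0.127, 0.1617]
eef_rot: [0.039, 0.952, 0.012, -0.303]
wrist_force: [0.5, -0.5, -2.8]
width: 0.0197
finger_force: 44.9
t: 4.7
tcp_pos: [0.6551, -0.1306, 0.2124]
eef_rot: [0.039, 0.953, 0.011, -0.301]
wrist_force: [0.3, -0.9, -2.9]
width: 0.0196
finger_force: 44.9
0.7240 1.4197 0.2820 0.0936 -0.2444 -0.2079 1.0000 | mm [144.8 283.9  56.4] deg [  8.05 -21.   -17.87]
0.9545 1.4189 -0.0450 0.0936 -0.2444 -0.2079 1.0000 | mm [190.9 283.8  -9. ] deg [  8.05 -21.   -17.87]
{'t': 4.75, 'joint_positions': array([-0.1055402 ,  0.92902291,  0.56114564,  0.81978099, -0.29955228,
        2.08205017,  1.81537802]), 'qvel': array([-0.01454271,  0.00345421,  0.00732339,  0.06856436, -0.00534649,
       -0.02219274,  0.01032292]), 'joint_torque': array([-7.29334890e-02, -9.95544076e+01,  1.45931563e+01, -3.73384023e+01,
        1.06956203e+00,  4.82540846e+00, -2.23685657e-01]), 'tcp_pos': array([ 0.65423109, -0.13045533,  0.21087863]), 'eef_rot': array([ 0.0393071 ,  0.95241607,  0.01134818, -0.30204272]), 'wrist_force': array([-0.32412074, -0.79840291, -3.54125035]), 'torque': array([-0.09286633, -1.18861293,  0.03203818]), 'finger_force': 44.946496298663305, 'width': 0.019940515241314606}
```

View pics/w3.png

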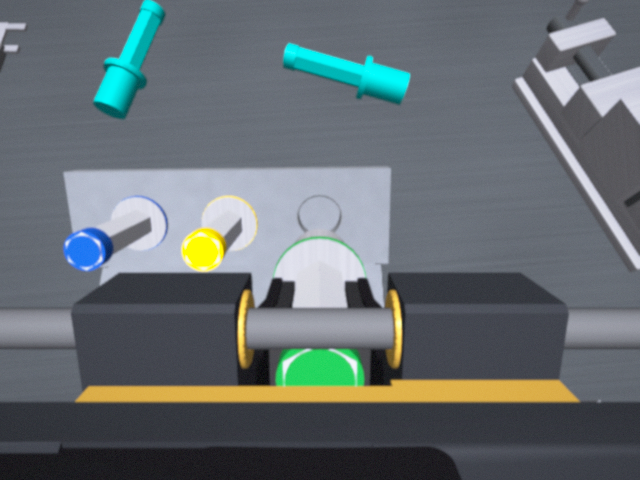

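The gauge is out of the rack, with its cap at (320,368) and collar at (320,270) centred between the fingers. The empty socket is at (320,213). The collar hides the tip, so I'll derive the axis in the tool frame from cap and collar, and view the bore from an offset pose.

```bash
cat > gauge.py <<'E'
from h import *
def inhand(f):
    z=np.load(f); im,d,K=z['im'],z['d'],z['K']; Tc=np.array(r.camera_info('wrist')['T_tool_cam'])
    P=pts(d,K,Tc)  # tool coordinates
    o={}
    for nm,lo,hi,rad in(('cap',-.055,-.042,.013),('collar',.028,.045,.024)):
        q=(P[...,2]>lo)&(P[...,2]<hi)&(np.hypot(P[...,0],P[...,1])<rad)&(d>0); Q=P[q]
        zz=np.median(Q[:,2]); print(nm,q.sum(),'z',np.percentile(Q[:,2],[5,50,95]).round(4),'x',np.percentile(Q[:,0],[1,50,99]).round(4),'y',np.percentile(Q[:,1],[1,50,99]).round(4))
    m=(P[...,2]>.02)&(P[...,2]<.06)&(np.hypot(P[...,0],P[...,1])<.03)&(d>0)
    return P,m
if __name__=='__main__':
    import sys; inhand(sys.argv[1])
E
python3 gauge.py w3.npz; python3 - <<'E'
from h import *
b=np.array([.5084,.160,.110]); Rt=axes(14,14.8); vx=np.array([np.cos(np.radians(14.8)),np.sin(np.radians(14.8)),0])
tip=b+[0,0,.07]+.06*vx
row(tip-.08*Rt[:,2],Rt,1)
E
```

```text
cap 3039 z [-0.0469 -0.0458 -0.0444] x [-0.001   0.0045  0.0101] y [-0.011   0.0005  0.0123]
collar 2730 z [0.0325 0.0346 0.0365] x [0.002  0.0119 0.0214] y [-0.019   0.0004  0.0199]
0.5218 1.5197 0.0780 0.0936 -0.2444 -0.2079 1.0000 | mm [104.4 303.9  15.6] deg [  8.05 -21.   -17.87]
```

```bash
python3 -m handwheel '0.15 0.1 -0.1 0 0 0 1;0.25 0.25 -0.1 0 0 0 1;0.35 0.45 -0.1 0 0 0 1;0.45 0.65 -0.1 0 0 0 1;0.52 0.83 0 0 0 0 1'
python3 -m handwheel '0 0.17 0.02 0.02 -0.06 -0.05 1;0 0.34 0.04 0.04 -0.12 -0.1 1;0 0.5 0.06 0.07 -0.18 -0.15 1;0 0.6 0.08 0.09 -0.24 -0.2 1;0 0.69 0.08 0.0936 -0.2444 -0.2079 1'
python3 -m handwheel '0 0 0 0 0 0 1;0 0 0 0 0 0 1;0 0 0 0 0 0 1'
cat > bore.py <<'E'
from h import *
import sys
f=sys.argv[1]
im,d,K,T,ci=cap('wrist'); cv2.imwrite(f'pics/{f}.png',im[...,::-1]); np.savez(f+'.npz',im=im,d=d,K=K,T=T)
P=pts(d,K,T)
m=(abs(P[...,2]-.11)<.01)&(np.hypot(P[...,0]-.5084,P[...,1]-.16)<.07)&(d>0)
print('top z',np.median(P[m][:,2]))
zt=np.median(P[m][:,2])
k,l,st,c=cv2.connectedComponentsWithStats(m.astype(np.uint8)); i=1+st[1:,4].argmax()
print(cv2.minAreaRect(P[l==i][:,:2].astype(np.float32)))
cn,h=cv2.findContours((l==i).astype(np.uint8),cv2.RETR_CCOMP,cv2.CHAIN_APPROX_NONE)
for j,cc in enumerate(cn):
    if h[0][j][3]>=0 and len(cc)>40:
        e=cv2.fitEllipse(cc); W=np.array([ray(p[0],K,T,.11) for p in cc]); A=np.c_[2*W[:,:2],np.ones(len(W))]; s=np.linalg.lstsq(A,(W[:,:2]**2).sum(1),rcond=None)[0]
        print('hole',np.round(e[0],1),np.round(e[1],1),'centre',s[:2].round(4),'rad',np.sqrt(s[2]+s[0]**2+s[1]**2).round(4))
s=r.sense();print(s['tcp_pos'],s['wrist_force'])
E
python3 bore.py w4
```

```text
t: 5.17
tcp_pos: [0.5899, 0.0268, 0.273]
eef_rot: [0.039, 0.953, 0.012, -0.302]
wrist_force: [1.1, 0.4, -2.7]
width: 0.0197
finger_force: 44.9
t: 5.58
tcp_pos: [0.5889, 0.1674, 0.2579]
eef_rot: [-0.133, 0.984, -0.015, -0.12]
wrist_force: [0.5, -0.2, -3.4]
width: 0.0194
finger_force: 45.0
t: 5.83
tcp_pos: [0.5926, 0.162, 0.2573]
eef_rot: [-0.126, 0.984, -0.016, -0.123]
wrist_force: [-0.7, -0.2, -3.9]
width: 0.0195
finger_force: 45.0
top z 0.11040372377188495
((0.5073986649513245, 0.16031736135482788), (0.06016005948185921, 0.09004883468151093), 14.748306274414062)
hole [345.6 166.8] [43.3 45.2] centre [0.5086 0.1599] rad 0.0159
[0.59293488 0.16147531 0.25734951] [ 0.69648236 -0.41094725 -3.94994879]
```

View pics/w4.png

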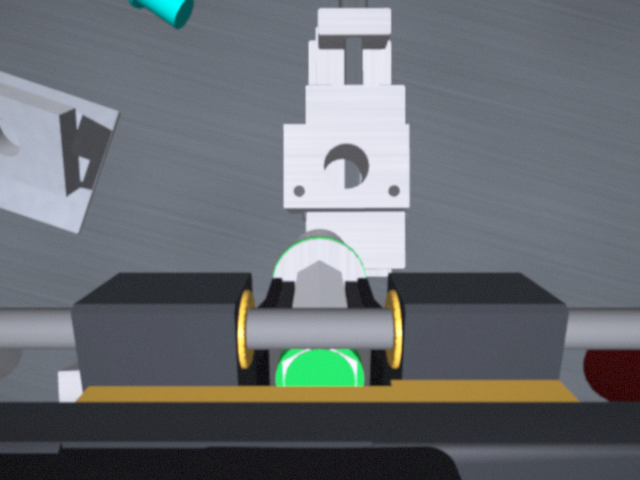

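The wrist view shows the block with its bore at (346,167), the gauge's cap at (320,370), and the collar at (320,265). I'll tighten the bore estimate and plan the leaned approach.

```bash
python3 gauge.py w4.npz; cat > bore2.py <<'E'
from h import *
import sys
z=np.load(sys.argv[1]); im,d,K,T=[z[k] for k in('im','d','K','T')]
P=pts(d,K,T)
m0=(abs(P[...,2]-.11)<.01)&(np.hypot(P[...,0]-.5084,P[...,1]-.16)<.055)&(d>0)
A=np.c_[P[m0][:,:2],np.ones(m0.sum())]; y=P[m0][:,2]; w=np.ones(len(y),bool)
for _ in range(5):
    c=np.linalg.lstsq(A[w],y[w],rcond=None)[0]; w=abs(y-A@c)<.002
print('plane slope',c[:2].round(4),'z at bore',c@[.5084,.16,1])
m=m0&(abs(P[...,2]-(P[...,:2]@c[:2]+c[2]))<.002)
m=cv2.morphologyEx(m.astype(np.uint8),cv2.MORPH_CLOSE,np.ones((3,3)))
k,l,st,_=cv2.connectedComponentsWithStats(m); i=1+st[1:,4].argmax()
print(cv2.minAreaRect(np.array([ray(p[0],K,T,.11) for p in max(cv2.findContours((l==i).astype(np.uint8),cv2.RETR_EXTERNAL,cv2.CHAIN_APPROX_NONE)[0],key=len)],np.float32)[:,:2]))
cn,h=cv2.findContours((l==i).astype(np.uint8),cv2.RETR_CCOMP,cv2.CHAIN_APPROX_NONE)
for j,cc in enumerate(cn):
    if h[0][j][3]>=0 and len(cc)>40:
        W=np.array([ray(p[0],K,T,.11) for p in cc]); (x,yy),rr=cv2.minEnclosingCircle(W[:,:2].astype(np.float32)*1000)
        A=np.c_[2*W[:,:2],np.ones(len(W))]; s=np.linalg.lstsq(A,(W[:,:2]**2).sum(1),rcond=None)[0]
        print('circle',s[:2].round(4),np.sqrt(s[2]+s[0]**2+s[1]**2).round(4),'minenc',x,yy,rr)
E
python3 bore2.py w4.npz; python3 bore2.py top0.npz; python3 - <<'E'
from h import *
s=r.sense(); Rm=R.from_quat(s['eef_rot']).as_matrix(); print('tip',s['tcp_pos']+Rm@[.0005,.0005,.0802], 'axis',-Rm[:,2],'xt',Rm[:,0],'t',s['t'])
E
```

```text
cap 3060 z [-0.0469 -0.0459 -0.0445] x [-0.0012  0.0042  0.0098] y [-0.0111  0.0004  0.0121]
collar 2725 z [0.0325 0.0345 0.0363] x [0.0018 0.0116 0.0212] y [-0.019   0.0004  0.0199]
plane slope [-0.0011 -0.0004] z at bore 0.1104209702656986
plane slope [ 0.001  -0.0006] z at bore 0.10975917521539363
tip [0.57328083 0.15679615 0.17973274] axis [0.23764318 0.06285487 0.96931676] xt [-0.938077   -0.24410538  0.24581316] t 5.8833Traceback (most recent call last):
  File "bore2.py", line 13, in <module>
    print(cv2.minAreaRect(np.array([ray(p[0],K,T,.11) for p in max(cv2.findContours((l==i).astype(np.uint8),cv2.RETR_EXTERNAL,cv2.CHAIN_APPROX_NONE)[0],key=len)],np.float32)[:,:2]))
          ~~~~~~~~~~~~~~~^^^^^^^^^^^^^^^^^^^^^^^^^^^^^^^^^^^^^^^^^^^^^^^^^^^^^^^^^^^^^^^^^^^^^^^^^^^^^^^^^^^^^^^^^^^^^^^^^^^^^^^^^^^^^^^^^^^^^^^^^^^^^^^^^^^^^^^^^^^^^^^^^^^^^^^^^^^
cv2.error: OpenCV(4.12.0) /io/opencv/modules/imgproc/src/convhull.cpp:143: error: (-215:Assertion failed) total >= 0 && (depth == CV_32F || depth == CV_32S) in function 'convexHull'

Traceback (most recent call last):
  File "bore2.py", line 13, in <module>
    print(cv2.minAreaRect(np.array([ray(p[0],K,T,.11) for p in max(cv2.findContours((l==i).astype(np.uint8),cv2.RETR_EXTERNAL,cv2.CHAIN_APPROX_NONE)[0],key=len)],np.float32)[:,:2]))
          ~~~~~~~~~~~~~~~^^^^^^^^^^^^^^^^^^^^^^^^^^^^^^^^^^^^^^^^^^^^^^^^^^^^^^^^^^^^^^^^^^^^^^^^^^^^^^^^^^^^^^^^^^^^^^^^^^^^^^^^^^^^^^^^^^^^^^^^^^^^^^^^^^^^^^^^^^^^^^^^^^^^^^^^^^^
cv2.error: OpenCV(4.12.0) /io/opencv/modules/imgproc/src/convhull.cpp:143: error: (-215:Assertion failed) total >= 0 && (depth == CV_32F || depth == CV_32S) in function 'convexHull'
```

```bash
sed -i 's/print(cv2.minAreaRect(np.array(\(.*\),np.float32)\[:,:2\]))$/print(cv2.minAreaRect(np.ascontiguousarray(np.array(\1,np.float32)[:,:2])))/' bore2.py; python3 bore2.py w4.npz; python3 bore2.py top0.npz
```

```text
plane slope [-0.0011 -0.0004] z at bore 0.1104209702656986
((0.5075461268424988, 0.16031640768051147), (0.0596701055765152, 0.08978725969791412), 14.6067476272583)
circle [0.5077 0.16  ] 0.0166 minenc 507.573486328125 159.9657745361328 17.00713539123535
plane slope [ 0.001  -0.0006] z at bore 0.10975917521539363
((0.508691132068634, 0.16031982004642487), (0.06045042350888252, 0.08971940726041794), 14.833905220031738)
circle [0.508  0.1598] 0.0183 minenc 507.6499938964844 158.259033203125 20.722835540771484
```

```bash
cat > ins.py <<'E'
from h import *
B=np.array([.5077,.160,.110]); YAW=14.7; c,s_=np.cos(np.radians(YAW)),np.sin(np.radians(YAW)); V=np.array([[c,s_,0],[-s_,c,0],[0,0,1]])
TIP=np.array([.0005,.0005,.0802]); LE=TIP+[-.016,0,0]
def state():
    s=r.sense(); Rm=R.from_quat(s['eef_rot']).as_matrix(); p=s['tcp_pos']; a=V@-Rm[:,2]
    print(f"t {s['t']:.2f} le mm",(V@(p+Rm@LE-B)*1e3).round(2),'tip',(V@(p+Rm@TIP-B)*1e3).round(2),'lean x,y deg',np.degrees(np.arcsin(a[:2])).round(2),'F(vise)',(V@s['wrist_force']).round(1),'M',(V@s['torque']).round(2),'grip',s['finger_force'].round(0))
    return s,Rm
def go(le,lean,g=1,yaw=YAW):
    Rt=axes(lean,yaw); p=B+V.T@(np.array(le)/1e3)-Rt@LE; row(p,Rt,g)
E
python3 - <<'E'
from ins import *
state(); go([13,0,25],14); go([13,0,5],14)
E
```

```text
Traceback (most recent call last):
  File "ins.py", line 6, in state
    print(f"t {s['t']:.2f} le mm",(V@(p+Rm@LE-B)*1e3).round(2),'tip',(V@(p+Rm@TIP-B)*1e3).round(2),'lean x,y deg',np.degrees(np.arcsin(a[:2])).round(2),'F(vise)',(V@s['wrist_force']).round(1),'M',(V@s['torque']).round(2),'grip',s['finger_force'].round(0))
                                                                                                                                                                                                                                    ^^^^^^^^^^^^^^^^^^^^^^^
AttributeError: 'float' object has no attribute 'round'
```

```bash
sed -i "s/s\['finger_force'\].round(0)/round(s['finger_force'])/" ins.py; python3 - <<'E'
from ins import *
state(); go([13,0,25],14); go([13,0,5],14)
E
```

```text
t 5.88 le mm [ 78.13 -19.77  65.8 ] tip [ 62.62 -19.74  69.73] lean x,y deg [14.23  0.03] F(vise) [ 0.6 -0.6 -3.9] M [-0.   -0.52 -0.03] grip 45
0.2673 0.0981 0.2781 -0.0003 -0.0027 -0.0013 1.0000 | mm [53.5 19.6 55.6] deg [-0.03 -0.23 -0.11]
0.2427 0.0982 0.3750 -0.0003 -0.0027 -0.0013 1.0000 | mm [48.5 19.6 75. ] deg [-0.03 -0.23 -0.11]
```

```bash
python3 -m handwheel '0.15 0.06 0.1 0 -0.0027 -0.001 1;0.267 0.098 0.2 0 -0.0027 -0.001 1;0.267 0.098 0.278 0 -0.0027 -0.001 1;0.255 0.098 0.33 0 -0.0027 -0.001 1;0.243 0.098 0.37 0 -0.0027 -0.001 1'
python3 -m handwheel '0 0 0 0 0 0 1;0 0 0 0 0 0 1;0 0 0 0 0 0 1'
python3 - <<'E'
from ins import *
state(); go([13,0,5],14); go([13,0,-2],14);go([13,0,-4],14)
E
```

```text
t: 6.3
tcp_pos: [0.5251, 0.1642, 0.1972]
eef_rot: [-0.127, 0.984, -0.016, -0.12]
wrist_force: [0.3, -0.6, -3.2]
width: 0.0198
finger_force: 45.0
t: 6.55
tcp_pos: [0.5258, 0.1655, 0.1988]
eef_rot: [-0.128, 0.984, -0.015, -0.119]
wrist_force: [-0.0, -0.6, -2.8]
width: 0.0196
finger_force: 45.0
t 6.55 le mm [14.77  1.26  7.26] tip [-0.76  1.23 11.08] lean x,y deg [13.82 -0.  ] F(vise) [-0.2 -0.5 -2.8] M [ 0.06 -0.47  0.01] grip 45
0.0047 -0.0061 0.0128 0.0000 0.0021 0.0013 1.0000 | mm [ 0.9 -1.2  2.6] deg [0.   0.18 0.11]
-0.0037 -0.0062 0.0468 0.0000 0.0021 0.0013 1.0000 | mm [-0.7 -1.2  9.4] deg [0.   0.18 0.11]
-0.0061 -0.0062 0.0565 0.0000 0.0021 0.0013 1.0000 | mm [-1.2 -1.2 11.3] deg [0.   0.18 0.11]
```

```bash
python3 -m handwheel '0.004 -0.006 0.012 0 0.002 0.001 1;0 -0.006 0.022 0 0.002 0.001 1;-0.002 -0.006 0.034 0 0.002 0.001 1;-0.003 -0.006 0.045 0 0.002 0.001 1;-0.003 -0.006 0.045 0 0.002 0.001 1'
python3 -m handwheel '0 0 0 0 0 0 1;0 0 0 0 0 0 1'
python3 - <<'E'
from ins import *
for i in range(1): state()
go([13,0,-4],14)
E
```

```text
t: 6.97
tcp_pos: [0.5232, 0.1642, 0.189]
eef_rot: [-0.128, 0.984, -0.016, -0.121]
wrist_force: [-0.5, -0.2, -3.5]
width: 0.0198
finger_force: 45.0
t: 7.13
tcp_pos: [0.5235, 0.1643, 0.1896]
eef_rot: [-0.128, 0.984, -0.016, -0.121]
wrist_force: [0.1, 0.4, -3.0]
width: 0.0197
finger_force: 45.0
t 7.13 le mm [11.97  0.66 -1.93] tip [-3.56  0.63  1.95] lean x,y deg [14.02  0.  ] F(vise) [ 0.2  0.4 -3. ] M [ 0.04 -0.51 -0.04] grip 45
-0.0074 -0.0032 0.0088 -0.0000 -0.0002 0.0011 1.0000 | mm [-1.5 -0.6  1.8] deg [-0.   -0.02  0.09]
```

```bash
python3 -m handwheel '-0.002 -0.002 0.007 0 0 0 1;-0.0036 -0.003 0.0145 0 0 0 1;-0.0036 -0.003 0.0145 0 0 0 1;-0.0036 -0.003 0.0145 0 0 0 1'
python3 - <<'E'
from ins import *
state()
E
python3 -m handwheel '-0.005 0 -0.0012 0 0 0 1;-0.01 0 -0.0024 0 0 0 1;-0.0125 0 -0.003 0 0 0 1;-0.0125 0 -0.003 0 0 0 1'
python3 - <<'E'
from ins import *
state()
E
```

```text
t: 7.47
tcp_pos: [0.5237, 0.1636, 0.1865]
eef_rot: [-0.128, 0.984, -0.016, -0.121]
wrist_force: [0.5, 0.2, -3.3]
width: 0.02
finger_force: 45.0
t 7.47 le mm [12.01 -0.04 -5.11] tip [-3.52 -0.07 -1.24] lean x,y deg [14.02  0.  ] F(vise) [ 0.5  0.1 -3.3] M [ 0.09 -0.66  0.02] grip 45
t: 7.8
tcp_pos: [0.5257, 0.1642, 0.1865]
eef_rot: [-0.128, 0.984, -0.016, -0.122]
wrist_force: [-1.7, -1.0, -1.9]
width: 0.0197
finger_force: 45.0
t 7.80 le mm [ 1.393e+01 -1.000e-02 -5.060e+00] tip [-1.59 -0.04 -1.16] lean x,y deg [14.11  0.  ] F(vise) [-1.9 -0.6 -1.9] M [-0.01  0.38  0.05] grip 45
```

```bash
sed -i 's/^TIP=/B=B-.0013*V[0]\nTIP=/' ins.py; python3 - <<'E'
from ins import *
state(); go([15.0,0,-5],12); go([15.3,0,-5],9.5);go([15.5,0,-5],7)
E
```

```text
t 7.80 le mm [ 1.523e+01 -1.000e-02 -5.060e+00] tip [-0.29 -0.04 -1.16] lean x,y deg [14.11  0.  ] F(vise) [-1.9 -0.6 -1.9] M [-0.01  0.38  0.05] grip 45
0.0159 0.0002 0.0031 -0.0000 -0.0245 0.0010 1.0000 | mm [3.2 0.  0.6] deg [-0.   -2.11  0.09]
0.0317 0.0002 0.0071 0.0000 -0.0536 0.0010 1.0000 | mm [6.3 0.  1.4] deg [ 0.   -4.61  0.09]
0.0478 0.0002 0.0120 0.0000 -0.0827 0.0010 1.0000 | mm [9.6 0.  2.4] deg [ 0.   -7.11  0.09]
```

```bash
python3 -m handwheel '0.008 0 0.0015 0 -0.012 0.001 1;0.016 0 0.003 0 -0.0245 0.001 1;0.024 0 0.005 0 -0.039 0.001 1;0.0317 0 0.007 0 -0.0536 0.001 1;0.0317 0 0.007 0 -0.0536 0.001 1'
python3 - <<'E'
from ins import *
state(); go([15.3,0,-5],9.5);go([15.5,0,-5],7);go([15.6,0,-5],5)
E
```

```text
t: 8.22
tcp_pos: [0.5193, 0.1624, 0.1873]
eef_rot: [-0.128, 0.989, -0.01, -0.08]
wrist_force: [-1.2, -0.9, -3.8]
width: 0.0198
finger_force: 45.0
t 8.22 le mm [15.59 -0.07 -4.32] tip [-0.2  -0.07 -1.75] lean x,y deg [ 9.23 -0.02] F(vise) [-1.4 -0.6 -3.8] M [0.1  0.11 0.01] grip 45
-0.0010 0.0005 0.0032 0.0002 0.0031 0.0000 1.0000 | mm [-0.2  0.1  0.6] deg [0.02 0.27 0.  ]
0.0155 0.0005 0.0068 0.0002 -0.0260 0.0000 1.0000 | mm [3.1 0.1 1.4] deg [ 0.02 -2.23  0.  ]
0.0288 0.0005 0.0102 0.0002 -0.0493 0.0000 1.0000 | mm [5.8 0.1 2. ] deg [ 0.02 -4.23  0.  ]
```

```bash
python3 -m handwheel '0.007 0 0.002 0 -0.012 0 1;0.014 0 0.004 0 -0.025 0 1;0.021 0 0.006 0 -0.037 0 1;0.0285 0 0.009 0 -0.0493 0 1;0.0285 0 0.009 0 -0.0493 0 1'
python3 - <<'E'
from ins import *
state(); go([15.7,0,-5],5);go([15.8,0,-5],2.5);go([16,0,-5],0)
E
```

```text
t: 8.63
tcp_pos: [0.5138, 0.161, 0.1861]
eef_rot: [-0.128, 0.991, -0.006, -0.044]
wrist_force: [-1.3, -0.3, -4.2]
width: 0.0197
finger_force: 45.0
t 8.63 le mm [15.83 -0.03 -5.13] tip [-0.11 -0.03 -3.72] lean x,y deg [ 5.04 -0.01] F(vise) [-1.3 -0.  -4.2] M [-0.01  0.33  0.04] grip 45
0.0010 0.0002 -0.0005 0.0001 -0.0004 0.0000 1.0000 | mm [ 0.2  0.  -0.1] deg [ 0.01 -0.04  0.  ]
0.0179 0.0002 0.0032 0.0001 -0.0295 0.0000 1.0000 | mm [3.6 0.  0.6] deg [ 0.01 -2.54  0.  ]
0.0341 0.0002 0.0077 0.0001 -0.0586 0.0000 1.0000 | mm [6.8 0.  1.5] deg [ 0.01 -5.04  0.  ]
```

```bash
python3 -m handwheel '0.009 0 0.0015 0 -0.015 0 1;0.018 0 0.003 0 -0.0295 0 1;0.026 0 0.005 0 -0.044 0 1;0.034 0 0.0075 0 -0.0586 0 1;0.034 0 0.0075 0 -0.0586 0 1'
python3 -m handwheel '0 0 0 0 0 0 1;0 0 0 0 0 0 1'
python3 - <<'E'
from ins import *
state(); go([16,0,-5],0);go([16,0,-10],0)
E
```

```text
t: 9.05
tcp_pos: [0.5071, 0.1593, 0.1852]
eef_rot: [-0.128, 0.992, 0.0, 0.0]
wrist_force: [0.2, 0.3, -3.9]
width: 0.0198
finger_force: 45.0
t: 9.22
tcp_pos: [0.5075, 0.1594, 0.1853]
eef_rot: [-0.128, 0.992, -0.0, -0.001]
wrist_force: [-2.3, -1.9, -2.1]
width: 0.0194
finger_force: 45.0
t 9.22 le mm [16.25  0.02 -4.99] tip [ 0.25  0.02 -4.95] lean x,y deg [ 0.14 -0.01] F(vise) [-2.7 -1.3 -2.1] M [0.07 0.8  0.04] grip 45
0.0023 -0.0001 0.0003 0.0001 -0.0017 0.0001 1.0000 | mm [ 0.5 -0.   0.1] deg [ 0.01 -0.14  0.  ]
0.0022 -0.0001 0.0253 0.0001 -0.0017 0.0001 1.0000 | mm [ 0.4 -0.   5.1] deg [ 0.01 -0.14  0.  ]
```

```bash
python3 -m handwheel '0.002 0 0.006 0 0 0 1;0.002 0 0.012 0 0 0 1;0.002 0 0.018 0 0 0 1;0.002 0 0.024 0 0 0 1;0.002 0 0.024 0 0 0 1'
python3 - <<'E'
from ins import *
state(); 
E
```

```text
t: 9.63
tcp_pos: [0.5073, 0.1593, 0.1799]
eef_rot: [-0.128, 0.992, -0.0, -0.001]
wrist_force: [-0.4, -1.2, -2.8]
width: 0.0196
finger_force: 45.0
t 9.63 le mm [ 16.02  -0.06 -10.37] tip [  0.02  -0.06 -10.33] lean x,y deg [ 0.14 -0.  ] F(vise) [-0.6 -1.  -2.8] M [ 0.1   0.02 -0.02] grip 45
```

```bash
python3 -m handwheel '0 0 0.01 0 -0.001 0 1;0 0 0.02 0 -0.001 0 1;0 0 0.03 0 -0.001 0 1;0 0 0.04 0 -0.001 0 1;0 0 0.05 0 -0.001 0 1'
python3 -m handwheel '0 0 0.01 0 0 0 1;0 0 0.02 0 0 0 1;0 0 0.03 0 0 0 1;0 0 0.04 0 0 0 1;0 0 0.04 0 0 0 1'
python3 - <<'E'
from ins import *
state(); 
E
```

```text
t: 10.05
tcp_pos: [0.5071, 0.1593, 0.17]
eef_rot: [-0.128, 0.992, -0.0, -0.0]
wrist_force: [-0.2, -0.5, -4.0]
width: 0.0195
finger_force: 45.0
t: 10.47
tcp_pos: [0.5068, 0.1592, 0.1617]
eef_rot: [-0.128, 0.992, -0.0, -0.001]
wrist_force: [0.7, -0.2, -4.6]
width: 0.0197
finger_force: 45.0
t 10.47 le mm [ 15.59  -0.06 -28.52] tip [ -0.41  -0.06 -28.49] lean x,y deg [0.1 0. ] F(vise) [ 0.6 -0.4 -4.6] M [0.09 0.02 0.04] grip 45
```

```bash
python3 -m handwheel '-0.001 0 0.01 0 0 0 1;-0.001 0 0.02 0 0 0 1;-0.001 0 0.03 0 0 0 1;-0.001 0 0.04 0 0 0 1;-0.001 0 0.049 0 0 0 1'
python3 -m handwheel '0 0 0.003 0 0 0 1;0 0 0.006 0 0 0 1;0 0 0.006 0 0 0 1'
python3 - <<'E'
from ins import *
state(); 
E
```

```text
t: 10.88
tcp_pos: [0.5072, 0.1593, 0.1521]
eef_rot: [-0.128, 0.992, -0.0, -0.001]
wrist_force: [-0.3, 0.3, -3.7]
width: 0.0195
finger_force: 45.0
t: 11.13
tcp_pos: [0.5072, 0.1593, 0.1511]
eef_rot: [-0.128, 0.992, -0.0, -0.001]
wrist_force: [-0.7, -0.6, -3.7]
width: 0.0198
finger_force: 45.0
t 11.13 le mm [ 1.603e+01 -1.000e-02 -3.911e+01] tip [ 3.00e-02 -1.00e-02 -3.91e+01] lean x,y deg [ 0.07 -0.  ] F(vise) [-0.8 -0.4 -3.7] M [ 0.06  0.09 -0.02] grip 45
```

Creep in half-millimetre steps until the collar takes load.

```bash
python3 -m handwheel '0 0 0.0025 0 0 0 1;0 0 0.005 0 0 0 1;0 0 0.005 0 0 0 1'
python3 -m handwheel '0 0 0.0025 0 0 0 1;0 0 0.0025 0 0 0 1'
python3 - <<'E'
from ins import *
state(); 
E
```

```text
t: 11.38
tcp_pos: [0.5073, 0.1593, 0.1508]
eef_rot: [-0.128, 0.992, 0.0, -0.0]
wrist_force: [-2.4, -0.3, 3.1]
width: 0.0195
finger_force: 45.0
t: 11.55
tcp_pos: [0.5074, 0.1594, 0.1507]
eef_rot: [-0.128, 0.992, 0.0, -0.0]
wrist_force: [-4.2, -1.8, 8.1]
width: 0.0201
finger_force: 45.0
t 11.55 le mm [ 16.29   0.   -39.49] tip [  0.29   0.   -39.49] lean x,y deg [ 0.02 -0.02] F(vise) [-4.5 -0.6  8.1] M [-0.13  1.36 -0.  ] grip 45
```

The collar has met the block (upward load about 12 N). Relieve the load, then release gently.

```bash
python3 -m handwheel '0.001 0 -0.003 0 0 0 1;0.001 0 -0.003 0 0 0 1' 8
python3 -m handwheel '0 0 0 0 0 0 0.4;0 0 0 0 0 0 0.2;0 0 0 0 0 0 0;0 0 0 0 0 0 0;0 0 0 0 0 0 0'
python3 - <<'E'
from ins import *
state()
im,d,K,T,ci=cap('wrist'); np.savez('w5.npz',im=im,d=d,K=K,T=T); cv2.imwrite('pics/w5.png',im[...,::-1])
P=pts(d,K,T)@V.T-V@B
for nm,lo,hi in(('collar',.002,.012),('cap',.08,.095)):
    q=(P[...,2]>lo)&(P[...,2]<hi)&(np.hypot(P[...,0],P[...,1])<.025)&(d>0); Q=P[q]; print(nm,q.sum(),*[np.percentile(Q[:,k],[2,50,98]).round(4) for k in range(3)])
    A=np.c_[Q[:,:2],np.ones(len(Q))]; print('slope',np.linalg.lstsq(A,Q[:,2],rcond=None)[0].round(4))
E
```

```text
t: 11.72
tcp_pos: [0.5074, 0.1594, 0.1507]
eef_rot: [-0.128, 0.992, 0.0, 0.0]
wrist_force: [-0.7, 0.2, 2.4]
width: 0.0204
finger_force: 8.0
t: 12.13
tcp_pos: [0.507, 0.1593, 0.1502]
eef_rot: [-0.128, 0.992, -0.0, -0.001]
wrist_force: [1.1, 0.4, 0.4]
width: 0.0409
finger_force: 0.0
t 12.13 le mm [ 15.87  -0.   -39.98] tip [ -0.13  -0.   -39.96] lean x,y deg [ 0.06 -0.  ] F(vise) [1.2 0.1 0.4] M [ 0.06 -0.04  0.01] grip 0
collar 3717 [-0.0194 -0.0077  0.0106] [-0.0197 -0.0002  0.0198] [0.0038 0.0062 0.0097]
slope [0.0128 0.0003 0.0063]
cap 3018 [-0.0089 -0.0038  0.0014] [-0.0112 -0.0001  0.0111] [0.0821 0.0864 0.0878]
slope [0.05   0.0019 0.0864]
```

Collar top measures 6.2 mm and cap top 86.4 mm above the block (expected 6 and 86), so it is seated. Withdraw straight up and verify.

```bash
python3 -m handwheel '0 0 -0.05 0 0 0 0;0 0 -0.15 0 0 0 0;0 0 -0.3 0 0 0 0;0 0 -0.45 0 0 0 0;0 0 -0.6 0 0 0 0'
python3 -m handwheel '0 0 -0.15 0 0 0 0;0.3 0 -0.3 0 0 0 0;0.5 0 -0.3 0 0 0 0;0.5 0 -0.3 0 0 0 0;0.5 0 -0.3 0 0 0 0'
python3 - <<'E'
from ins import *
a=cap('scene')[0][170:290,190:430]; b=cap('top')[0][150:300,210:460]
f=lambda q:cv2.resize(q,(600,300),interpolation=cv2.INTER_CUBIC)
cv2.imwrite('pics/end.png',np.vstack([f(a),f(b)])[...,::-1]); state()
E
```

```text
t: 12.6
tcp_pos: [0.5069, 0.1591, 0.2724]
eef_rot: [-0.128, 0.992, -0.0, -0.0]
wrist_force: [0.8, -0.6, 0.7]
width: 0.0434
finger_force: 0.0
t: 13.02
tcp_pos: [0.4079, 0.1333, 0.3333]
eef_rot: [-0.128, 0.992, 0.001, 0.001]
wrist_force: [1.1, 0.7, 0.2]
width: 0.0436
finger_force: 0.0
t 13.12 le mm [-8.3850e+01 -1.0000e-02  1.4155e+02] tip [-9.9850e+01 -2.0000e-02  1.4152e+02] lean x,y deg [-0.09 -0.03] F(vise) [ 0.5 -0.  -0.6] M [0.06 0.   0.03] grip 0
```

View pics/end.png

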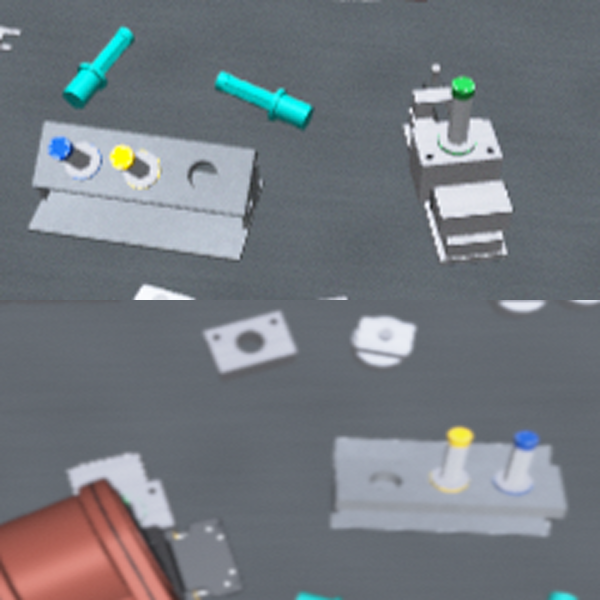

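The upper crop shows the green gauge upright, with its collar on the block at (457,145). Blue and yellow are still in the rack at (75,155) and (130,165), and the rest looks undisturbed.

```bash
python3 -c "
from rig import r
print(r.hand_in())"
```

```text
the job is handed in; nothing more can be done
None
```

The green-capped gauge is seated in the vise block's bore with its collar on the block. It was entered at a 14° lean, straightened, eased down and released, and the job was handed in at about 13 s with the other gauges left in the rack and nothing else seen to have moved.

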